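# Load a cell into the robot's spring battery holder

## Task

Take the big cylindrical cell from its wooden rest and load it into the black battery holder on the aluminium plate: tilt it so that its flat end bears on the coil spring while the button end is still raised, push the spring back, drop the button end in behind the end wall, and let go with the cell lying level and fully home. Feel your way, as the holder is thin plastic: never bear on it with more than about 20 N (2 kg), with the cell or the fingers. Leave the spool, the motor and the wrench where they are.

Things in the scene. Friction and masses are not known exactly. Their poses are not given: they have to be found in the camera images.
- cell_center (a point): Centre of the loose cell: a grey cylinder 32 mm in diameter, 70 mm long overall, about 0.15 kg. Its x axis runs along it from the flat steel end (x = -35 mm) to the button end (can ends at +33 mm, then a 12 mm wide button with its tip at +35 mm). It starts lying level in its rest, centre 26 mm above the bench, its middle free on both sides.
- cell_button (a point): Tip of the cell's button, 35 mm from the cell's centre along its axis.
- rest: Fixed wooden rest, 100 x 56 x 10 mm, with four ribs 8 mm high that stop the cell from rolling, 27 mm either side of the middle. Origin at the centre of its underside on the bench, z up, x along the cell that lies on it (flat end to -x).
- plate: Fixed aluminium plate 170 x 100 mm that carries the black battery holder. Origin on the bench under its centre, z up, plate top at z = 12 mm. The holder's trough runs along x, on y = 0, spring at the -x end, end wall at +x. The holder is screwed down through slots, s = -13 to +13 mm along x from its nominal place: s is not measured and must be felt or seen (hand forces do not shift it).
- trough_nominal (a point): Middle of the trough's floor for s = 0, 16 mm above the bench; axes as the plate. A seated cell lies level here (shifted by s along x), its axis 32 mm above the bench. Low side guides, 36 mm apart inside, tops 14 mm above this floor, stand beside the cell's ends only (x - s = -46 to -24 and 25 to 41 mm); beside the cell's middle the trough is open for fingers.
- spring_nominal (a point): Face centre of the spring's contact disc (16 mm wide, axis 32 mm above the bench) when free and s = 0; it is 27 mm to -x of the trough's middle. A seated cell presses it 8 mm back; at 13 mm it is solid. Rate 0.8 N/mm from zero (6.4 N seated, 10.4 N solid), damped, returns at 0.2 m/s at most. The housing, 42 mm wide, top 46 mm above the bench, begins 19 mm behind the free face.
- wall_nominal (a point): Top edge of the end wall's inner face for s = 0: 35 mm to +x of the trough's middle, 38 mm above the bench, 22 mm above the trough's floor. The wall is 6 mm thick and 26 mm wide. A seated cell's button is pressed against its inner face by the spring.
- spool_mid (a point): Middle of a loose solder spool, 52 mm in diameter, 46 mm high, standing; leave it.
- motor_mid (a point): Middle of the can of a loose small electric motor standing on end, 38 mm in diameter, 73 mm high with its shaft; leave it.
- wrench_mid (a point): Middle of a loose wrench, 140 mm long, lying on the bench; leave it.

How it is judged:
By the outcome, as a careful person would: the job done as asked, in the order asked, and still so for the second after the job is handed in, with the robot touching nothing.
It also fails if it takes over 61 s, if anything falls off the work surface, if the arm or the gripper's body presses on something with over 40 N, if the wrist force passes 120 N, or if a joint passes its speed limit or range.

## Robot

A 6-joint arm with a two-finger parallel gripper is mounted at the origin on the work surface. World frame = base frame: x ahead of the robot, y to its left, z up, the work surface at z = 0. Lengths are in m, angles in rad, forces in N, time in s.
With the tool pointing down it reaches from about 0.325 to 0.775 m from the base axis. Payload 5.5 kg.
Tool frame: the origin (TCP) lies on the centre line of the jaws, within the pads' length; the fingertips stand 17 mm ahead of it and the grasp point (between the pads) lies 2 mm behind it; z points along the fingers, y is the line along which they close (so a half turn about z gives the same grasp; the last joint's range is limited). The gripper opens to 85 mm and grips with 20 to 120 N. Pads are 22 mm wide; open, the fingers measure 114 mm over their backs; the gripper's body (76 mm by 85 mm) begins 54 mm behind the grasp point. The pads swing forward as they close: fully open they stand 13 mm farther back than shut.
Start: joints at [1.247, 0.091, 1.231, -0, 1.82, -0.057], TCP at [0.158, 0.579, 0.21] pointing down, gripper open.
Joint ranges: [-2.87, 2.87], [-0.86, 2.18], [0.17, 2.46], [-1.51, 4.65], [0.06, 2.69], [-2.65, 2.65]. Speed limits (rad/s): [2.57, 2.57, 3.01, 3.14, 3.14, 3.14].

## Interface

Orientations are given as a unit quaternion [w, x, y, z].
In Python, from plant import get_obs, read_camera, camera_info, close_job gives the robot as it stands.
- The arm moves only by the tool move_arm, never from a script. Its argument "targets" is a list of rows, each a list of 2 entries, a list of its own where there are three numbers: the shift along the world's x, y, z in cm, then the turn, a rotation vector about the world's x, y, z in rad. In form: [[[tx, ty, tz], [ax, ay, az]], ...]. A call has 1 to 12 rows; each row shifts and turns the commanded pose from where the row before left it; what a row does not reach is not made up. A row lasts 1/8 s, in which the tool goes at most 62.5 mm and 10.7 degrees, less where a joint would pass 70% of its speed; a pose out of reach is approached as far as the arm can. A call is refused whole if a number of a shift passes 6.25 or a number of a turn 0.188, either way. A call with a gripper value outside its range is refused whole. "fingers" is the gripper's target within -1 to 1 (shut at 1, half-way at 0, fully open at -1), set as the call begins (left out, the last holds). The fingers move at their own pace and stop on an object; "force" is the grip in N (left out, the last holds). Time passes only in rows, so rows that do not move let the fingers close. It gives the time, the measured TCP pose, the force, the opening and the grip force at its end, in the units of the state.
- get_obs(): the state, without advancing time (a new reading comes with each control period).
- read_camera(name): name is "side" or "top" or "wrist"; returns (picture, depth): 400x640x3 uint8, blue, green, red; 400x640 float32, m along the optical axis (not along the pixel's ray), 0 where there is no reading.
- camera_info(name): a dict with "camera_matrix" (3x3 intrinsics, pixels), "rvec" (rotation vector, rad) and "tvec" (3), from world to camera coordinates, as OpenCV has them. Camera axes: x right, y down, z forward; pixel columns grow to the right and rows downward; lengths in m; the calibration is good to about 2 mm. A picture is of the moment at which its call begins: read the wrist's pose just before it. camera_info takes no time and is no camera call; for the wrist camera it gives the pose at the moment of the call.
- close_job(): hands the job in; it is judged then, once.
The state is a dict: "t": time; "q": joint angles; "dq": joint speeds; "joint_torque": joint torques, N m; "ee_pos": TCP position; "orientation": TCP orientation; "wrist_force": force on the tool from outside, world axes, zero at the start; "ft_torque": the same for the moment, N m; "gripper_width": finger opening in m; "finger_force": force on a finger pad.
Only numpy, scipy, OpenCV 4.12 (cv2) and the standard library are available. Lean on these libraries where they do the work, as an engineer would, in place of code of your own. Each camera call takes 0.05 s, during which the arm holds its last target. There are 200 camera calls.

## Working session

There is one attempt and no reset: what is moved stays moved. The work goes in short steps, Python scripts to look and compute and a tool call to move; the robot and the scene stay as the last step left them, time stands still between calls to the robot, and variables do not carry over. Pictures are saved under pics/ and viewed, at most 10 in all, crops included, and the job is handed in when it is done.

Besides the shell and the picture viewer there is one more tool, called by a JSON object that holds its "method" and its "body". move_arm: Moves the arm, as the interface text tells. Its arguments: {"type":"object","properties":{"targets":{"type":"array"},"fingers":{"type":"number"},"force":{"type":"number"}},"required":["targets"]}

```bash
mkdir -p pics
cat > h.py <<'E'
import numpy as np, cv2
from plant import get_obs, read_camera, camera_info, close_job
def snap(n,f):
    ci=camera_info(n); im,d=read_camera(n); cv2.imwrite(f'pics/{f}.png',im); np.savez(f'pics/{f}.npz',d=d,K=ci['camera_matrix'],r=np.array(ci['rvec'],float),t=np.array(ci['tvec'],float)); return im,d
def load(f): return np.load(f'pics/{f}.npz')
def px(f,u,v,z=None):
    c=load(f);K=np.array(c['K']);R=cv2.Rodrigues(c['r'].reshape(3,1))[0];t=c['t'].reshape(3)
    ray=np.linalg.inv(K)@[u,v,1]
    o=-R.T@t; w=R.T@ray
    if z is None: return o+w*c['d'][int(v),int(u)]
    return o+w*(z-o[2])/w[2]
E
python3 - <<'E'
from h import *
o=get_obs(); print({k:np.round(v,3) for k,v in o.items()})
for n in ('top','side'):
    snap(n,n+'0'); c=load(n+'0');print(n,c['K'],c['r'].ravel(),c['t'].ravel(), -cv2.Rodrigues(c['r'].reshape(3,1))[0].T@c['t'].ravel())
E
```

```text
{'t': np.float64(0.0), 'q': array([ 1.247,  0.092,  1.232, -0.   ,  1.82 , -0.057]), 'dq': array([ 0.   ,  0.001, -0.002, -0.   , -0.002, -0.   ]), 'joint_torque': array([ 1.0000e-03, -4.5871e+01, -4.1804e+01, -0.0000e+00,  1.1000e-02,
        0.0000e+00]), 'ee_pos': array([0.158, 0.578, 0.209]), 'orientation': array([-0.   ,  0.133,  0.991, -0.001]), 'wrist_force': array([ 0.117, -0.367,  0.479]), 'ft_torque': array([0.01 , 0.005, 0.004]), 'finger_force': np.float64(0.0), 'gripper_width': np.float64(0.085)}
top [[367.09420021   0.         322.17938499]
 [  0.         367.09420021 196.22660139]
 [  0.           0.           1.        ]] [ 2.17582404 -2.18053844  0.04778006] [0.01556441 0.58428624 0.67870472] [ 5.39030120e-01 -3.44265916e-04  7.15345489e-01]
side [[519.54892356   0.         321.72323256]
 [  0.         519.54892356 199.18119637]
 [  0.           0.           1.        ]] [ 0.17154381 -2.69755843  1.51665186] [0.56843741 0.09232141 0.91871333] [0.48799574 0.79894117 0.54702074]
```

View pics/top0.png

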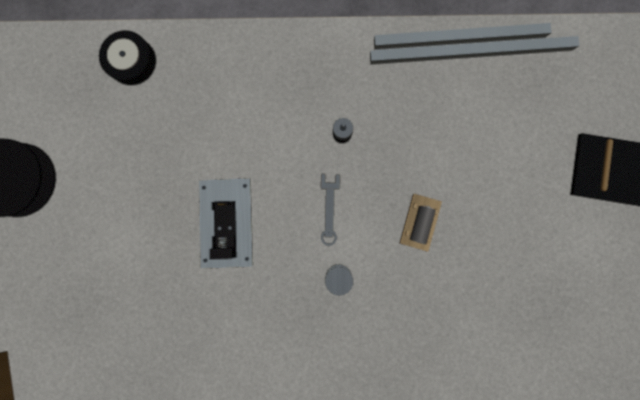

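View pics/side0.png

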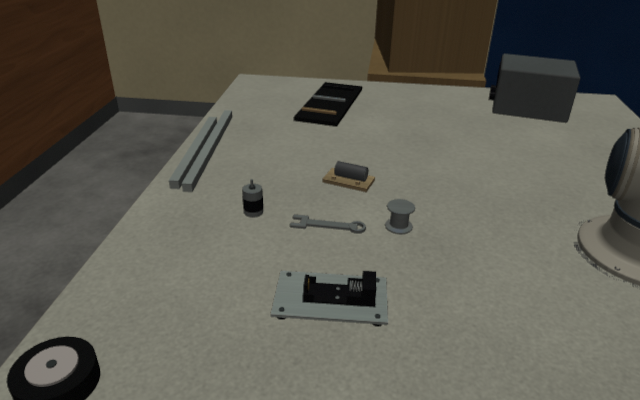

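The top picture shows the plate around (226,223) with the spring at its lower end (222,243), and the rest around (421,222), with the wrench, spool and motor between them. I'll enlarge these parts.

Run:
```python
from h import *
a=cv2.imread('pics/top0.png'); b=cv2.imread('pics/side0.png')
r=lambda i,k:cv2.resize(i,None,fx=k,fy=k,interpolation=cv2.INTER_CUBIC)
A=r(a[173:273,193:258],6)   # 390x600
B=r(a[188:255,393:448],6) # 330x402
m=np.zeros((600,740,3),np.uint8); m[:600,:390]=A; m[:402,400:730]=B
m=np.clip(m.astype(float)*1.5,0,255).astype(np.uint8)
cv2.imwrite('pics/c1.png',m)
```

```text
(no output)
```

View pics/c1.png

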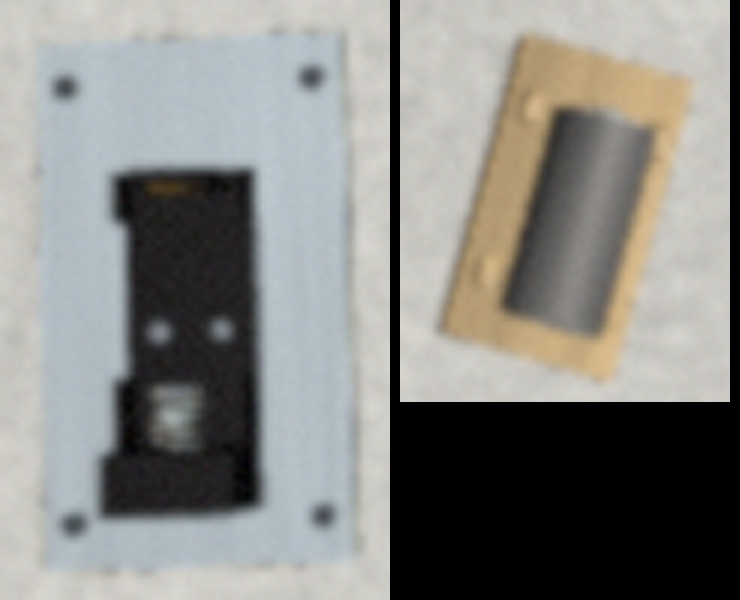

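The crop shows the plate corners at about (40,45), (345,35), (355,560) and (45,570), with the wall at the top and the spring housing at the bottom. The cell's axis runs from about (603,112) to (552,328). The next step is to turn these into positions.

Run:
```python
from h import *
P=[px('top0',193+u/6,173+v/6,.012) for u,v in [(40,45),(345,35),(355,560),(45,570)]]
print(np.round(P,4)); c=np.mean(P,0); ax=(P[0]+P[1]-P[2]-P[3]); print('plate',c,np.degrees(np.arctan2(ax[1],ax[0])),[np.linalg.norm(P[i]-P[i-1]) for i in range(4)])
f=lambda u,v,z:px('top0',393+(u-400)/6,188+v/6,z)
Q=[f(*q,.010) for q in [(523,35),(690,80),(612,380),(442,332)]]
ax=Q[0]+Q[1]-Q[2]-Q[3];print('rest',np.mean(Q,0),np.degrees(np.arctan2(ax[1],ax[0])),[np.linalg.norm(Q[i]-Q[i-1]) for i in range(4)])
E1,E2=f(603,112,.04),f(552,328,.034); print('cell',E1,E2,(E1+E2)/2,np.degrees(np.arctan2(*(E1-E2)[1::-1])))
g=lambda u,v,z:px('top0',193+u/6,173+v/6,z)
yaw=np.array([c])
print('wall top',g(185,182,.038),'housing top edge front/back',g(165,455,.046),g(165,515,.046), 'spring face top', g(175,385,.04))
# spool, motor, wrench
for n,u,v,z in [('spool',339,279,.046),('motor',343,126,.07),('wr1',330,178,.005),('wr2',329,240,.005)]: print(n,px('top0',u,v,z))
b=cv2.imread('pics/side0.png')
A=cv2.resize(b[145:200,305:395],None,fx=8,fy=8,interpolation=cv2.INTER_CUBIC); cv2.imwrite('pics/c2.png',np.clip(A*1.5,0,255).astype(np.uint8))
```

```text
[[0.616  0.2521 0.012 ]
 [0.6189 0.1531 0.012 ]
 [0.4514 0.148  0.012 ]
 [0.4481 0.2471 0.012 ]]
plate [0.5335959  0.20006076 0.012     ] 1.7224794862482056 [np.float64(0.168003579420175), np.float64(0.09903158482058086), np.float64(0.16760859988719942), np.float64(0.09909876606692473)]
rest [ 0.53446685 -0.17346616  0.01      ] -15.880980353344622 [np.float64(0.09812676815724214), np.float64(0.05463829419385271), np.float64(0.09849876747358031), np.float64(0.05535370082915556)]
cell [ 0.56327387 -0.17762511  0.04      ] [ 0.49744558 -0.16237899  0.034     ] [ 0.53035972 -0.17000205  0.037     ] -13.04004013630208
wall top [0.5703826  0.19665638 0.038     ] housing top edge front/back [0.48708257 0.19910941 0.046     ] [0.46903117 0.1988098  0.046     ] spring face top [0.50794551 0.1981639  0.04      ]
spool [ 0.43321992 -0.01631998  0.046     ]
motor [ 0.70631923 -0.02406834  0.07      ]
wr1 [ 0.62071942 -0.00066967  0.005     ]
wr2 [0.50080732 0.00159675 0.005     ]
```

View pics/c2.png

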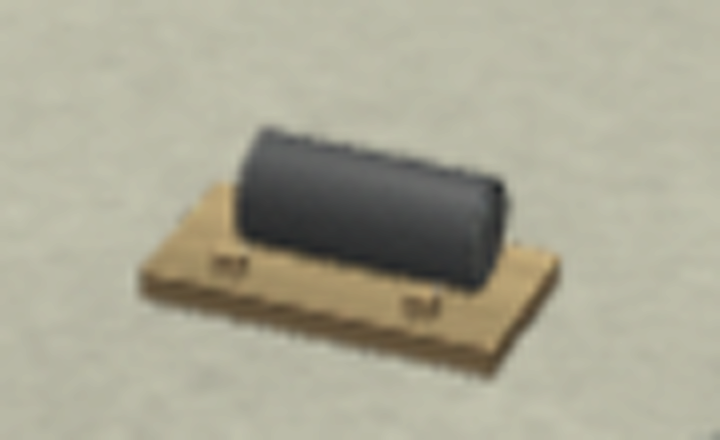

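The side crop shows no clear button: the right-hand end (500,230), at low x, looks flat, but I can't be sure of it. I'll check the wrist camera's offset and then look at both places from above.

Run:
```python
from h import *
ci=camera_info('wrist');R=cv2.Rodrigues(np.array(ci['rvec'],float).reshape(3,1))[0];print(ci['camera_matrix'],-R.T@np.array(ci['tvec'],float).ravel(),R)
```

```text
[[321.62501477   0.         319.00858395]
 [  0.         321.62501477 197.77189491]
 [  0.           0.           1.        ]] [0.081703   0.59826322 0.37288435] [[ 0.26362618  0.96462374 -0.00150893]
 [ 0.91724097 -0.25019189  0.30995648]
 [ 0.29861386 -0.0830967  -0.95074955]]
```

{"method": "move_arm", "body": {"targets": [[[4.5, -4.5, 0], [0, 0, 0]], [[4.5, -4.5, 0], [0, 0, 0]], [[4.5, -4.5, 0], [0, 0, 0]], [[4.5, -4.5, 0], [0, 0, 0]], [[4.5, -4.5, 0], [0, 0, 0]], [[4.5, -4.5, 0], [0, 0, 0]], [[4.5, -4.5, 0], [0, 0, 0]], [[4.5, -4.5, 0], [0, 0, 0]], [[0, 0, 0], [0, 0, 0]], [[0, 0, 0], [0, 0, 0]]]}}

```text
t: 1.35
ee_pos: [0.5115, 0.2252, 0.2091]
orientation: [-0.001, 0.133, 0.991, -0.0]
wrist_force: [-1.1, 0.1, 0.9]
gripper_width: 0.0853
finger_force: 0.0
```

Run:
```python
from h import *
im,d=snap('wrist','w1'); im=np.clip(im*1.6,0,255).astype(np.uint8); cv2.imwrite('pics/w1.png',im)
```

```text
(no output)
```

View pics/w1.png

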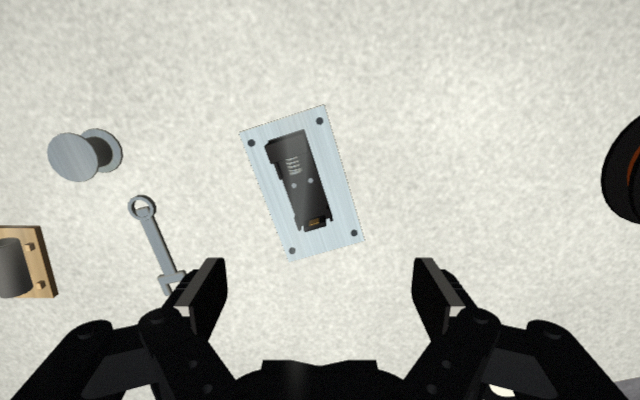

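{"method": "move_arm", "body": {"targets": [[[0, -5, 0], [0, 0, 0]], [[0, -5, 0], [0, 0, 0]], [[0, -5, 0], [0, 0, 0]], [[0, -5, 0], [0, 0, 0]], [[0, -5, 0], [0, 0, 0]], [[0, -5, 0], [0, 0, 0]], [[0, -5, 0], [0, 0, 0]], [[2, -5, 0], [0, 0, 0]], [[0, 0, 0], [0, 0, 0]], [[0, 0, 0], [0, 0, 0]]]}}

```text
t: 2.65
ee_pos: [0.5319, -0.1732, 0.2097]
orientation: [-0.0, 0.132, 0.991, 0.0]
wrist_force: [-0.8, 0.9, 1.3]
gripper_width: 0.0855
finger_force: 0.0
```

The wrist view shows the plate at (240-365, 105-262). Its housing is at the top, at lower x, and the wall's brass contact is at (315,222). I'll enlarge the holder and look at the rest from here.

Run:
```python
from h import *
im,d=snap('wrist','w2')
a=cv2.imread('pics/w1.png')
r=lambda i,k:cv2.resize(i,None,fx=k,fy=k,interpolation=cv2.INTER_CUBIC)
m=np.zeros((600,790,3),np.uint8); A=r(a[98:268,235:370],3.5); m[:A.shape[0],:A.shape[1]]=A
B=np.clip(im[110:400,200:440]*1.6,0,255).astype(np.uint8); B=r(B,1.25); m[:B.shape[0],480:480+B.shape[1]]=B
cv2.imwrite('pics/c3.png',m)
```

```text
(no output)
```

View pics/c3.png

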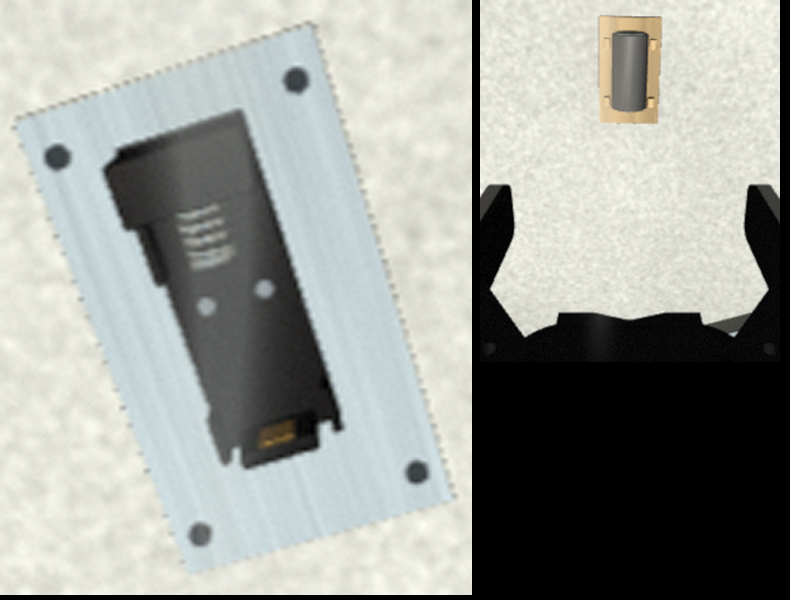

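Run:
```python
from h import *
im=cv2.imread('pics/w2.png')
B=cv2.resize(im[118:212,290:352],None,fx=6.3,fy=6.3,interpolation=cv2.INTER_CUBIC)
cv2.imwrite('pics/c4.png',np.clip(B*2.0,0,255).astype(np.uint8))
f=lambda u,v,z:px('w1',235+u/3.5,98+v/3.5,z)
P=[f(*q,.012) for q in [(313,22),(14,118),(188,572),(455,497)]]
c=np.mean(P,0);ax=P[2]+P[3]-P[0]-P[1];th=np.arctan2(ax[1],ax[0]);print('plate',c,np.degrees(th),[np.linalg.norm(P[i]-P[i-1]) for i in range(4)])
Rz=np.array([[np.cos(th),np.sin(th),0],[-np.sin(th),np.cos(th),0],[0,0,1]])
for n,u,v,z in [('wall outer top mid',281,458,.038),('wall inner top mid',276,425,.038),('hous top front',185,205,.046),('hous top back',180,130,.046),('screw1',206,306,.016),('screw2',264,288,.016),('springfront top',212,262,.040)]:
    print(n,np.round((Rz@(f(u,v,z)-c))*1000,1))
```

```text
plate [0.53360063 0.20114731 0.012     ] 2.11679892929054 [np.float64(0.1687805053901007), np.float64(0.09888603900731467), np.float64(0.1691215467893064), np.float64(0.09955453543938408)]
wall outer top mid [41.2 -0.5 26. ]
wall inner top mid [29.8  1.4 26. ]
hous top front [-47.3  -1.8  34. ]
hous top back [-68.4   3.9  34. ]
screw1 [ -9.  -10.8   4. ]
screw2 [-9.1  9.4  4. ]
springfront top [-27.5  -0.7  28. ]
```

View pics/c4.png

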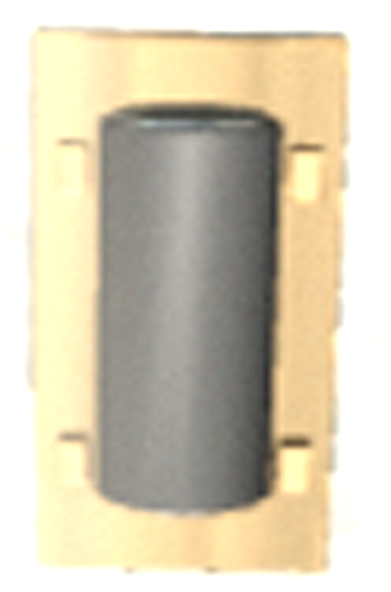

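Holder: s comes out near 0 (wall outer edge 41 mm, spring face −27.5 mm). In the cell crop, the upper end (190,118), at −x, shows a dark face with a pale rim, but I can't tell whether it has a button. I'll look at that end from closer and at a slant.

{"method": "move_arm", "body": {"targets": [[[-3, 0.8, -3.3], [0, 0, 0]], [[-3, 0.8, -3.3], [0, 0, 0]], [[-3, 0.8, -3.3], [0, 0, 0]], [[0, 0, 0], [0, 0, 0]], [[0, 0, 0], [0, 0, 0]]]}}

```text
t: 3.32
ee_pos: [0.4432, -0.1503, 0.1129]
orientation: [0.002, 0.132, 0.991, -0.0]
wrist_force: [0.8, -1.0, 1.6]
gripper_width: 0.0854
finger_force: 0.0
```

Run:
```python
from h import *
im,d=snap('wrist','w3'); im=np.clip(im*2.0,0,255).astype(np.uint8)
cv2.imwrite('pics/w3.png',im)
c=im[160:400,220:420]; cv2.imwrite('pics/c5.png',cv2.resize(c,None,fx=2.5,fy=2.5,interpolation=cv2.INTER_CUBIC))
```

```text
(no output)
```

View pics/c5.png

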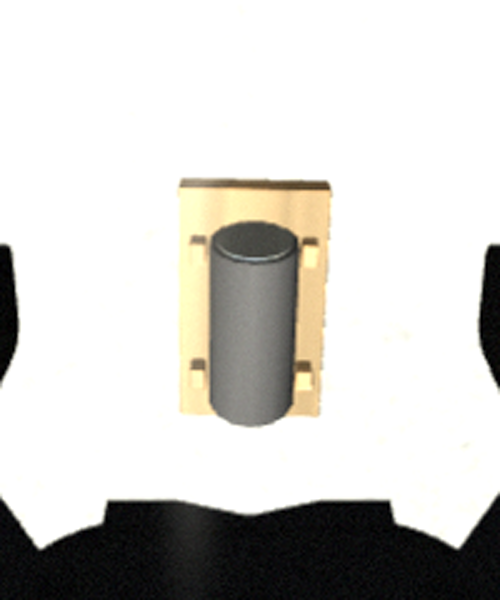

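The near (−x) end, at (254,242), is plainly flat with no button, so the button faces +x. Next I'll measure the cell's pose.

Run:
```python
from h import *
f=lambda u,v,z:px('w3',220+u/2.5,160+v/2.5,z)
F=f(254,241,.026)
L=[f(210,262,.026),f(297,262,.026),f(295,402,.026),f(210,402,.026)]
Q=[f(*q,.010) for q in [(178,188),(331,188),(321,416),(180,416)]]
ax=Q[2]+Q[3]-Q[0]-Q[1];th=np.degrees(np.arctan2(ax[1],ax[0]))
print('rest',np.mean(Q,0),th); t=np.radians(th);print('face',F,'cell c',F+.035*np.array([np.cos(t),np.sin(t),0]))
ax=L[2]+L[3]-L[0]-L[1];print('sides',np.degrees(np.arctan2(ax[1],ax[0])))
print(get_obs()['ee_pos'],get_obs()['q'])
```

```text
rest [ 0.53469257 -0.17462297  0.01      ] -15.95498439680799
face [ 0.49867909 -0.16443024  0.026     ] cell c [ 0.53233082 -0.17405111  0.026     ]
sides -15.421513152990174
[ 0.44371359 -0.15074375  0.1135073 ] [-4.00232280e-01 -2.71294996e-01  1.74157911e+00  1.51349158e-04
  1.66626737e+00 -1.70556013e+00]
```

{"method": "move_arm", "body": {"targets": [[[3, -0.8, 0], [0, 0, 0]], [[3, -0.8, 0], [0, 0, 0]], [[2.9, -0.7, 0], [0, 0, 0]], [[0, 0, -2.5], [0, 0, 0]], [[0, 0, -2.0], [0, 0, 0]], [[0, 0, 0], [0, 0, 0]], [[0, 0, 0], [0, 0, 0]]]}}

```text
t: 4.25
ee_pos: [0.5313, -0.1739, 0.0669]
orientation: [0.001, 0.133, 0.991, -0.0]
wrist_force: [-0.5, 0.1, 0.1]
gripper_width: 0.0853
finger_force: 0.0
```

{"method": "move_arm", "body": {"targets": [[[0.2, 0, -1.8], [0, 0, 0]], [[0, 0, -1.2], [0, 0, 0]], [[0, 0, -0.6], [0, 0, 0]], [[0, 0, 0], [0, 0, 0]], [[0, 0, 0], [0, 0, 0]]]}}

```text
t: 4.88
ee_pos: [0.533, -0.1739, 0.0301]
orientation: [0.0, 0.133, 0.991, -0.0]
wrist_force: [-0.3, 0.3, 0.5]
gripper_width: 0.0851
finger_force: 0.0
```

{"method": "move_arm", "body": {"targets": [[[0, 0, 0], [0, 0, 0]], [[0, 0, 0], [0, 0, 0]], [[0, 0, 0], [0, 0, 0]], [[0, 0, 0], [0, 0, 0]], [[0, 0, 0], [0, 0, 0]], [[0, 0, 0], [0, 0, 0]], [[0, 0, 0], [0, 0, 0]], [[0, 0, 0], [0, 0, 0]]], "fingers": 1, "force": 45}}

```text
t: 5.88
ee_pos: [0.5327, -0.1738, 0.0297]
orientation: [-0.0, 0.133, 0.991, 0.0]
wrist_force: [0.4, 0.3, -0.1]
gripper_width: 0.0001
finger_force: 0.0
```

The fingers shut fully, so the cell wasn't held. I'll look.

Run:
```python
from h import *
im,d=snap('side','s1'); w,_=snap('wrist','w4')
r=lambda i,k:cv2.resize(i,None,fx=k,fy=k,interpolation=cv2.INTER_CUBIC)
m=np.zeros((600,800,3),np.uint8)
A=r(im[100:220,290:410],3.3);m[:A.shape[0],:A.shape[1]]=A
B=r(w[150:400,220:420],2.0);m[:B.shape[0],400:400+B.shape[1]]=B
cv2.imwrite('pics/c6.png',np.clip(m*1.8,0,255).astype(np.uint8))
print(get_obs()['gripper_width'],get_obs()['finger_force'])
```

```text
0.00013581006706033348 0.0
```

View pics/c6.png

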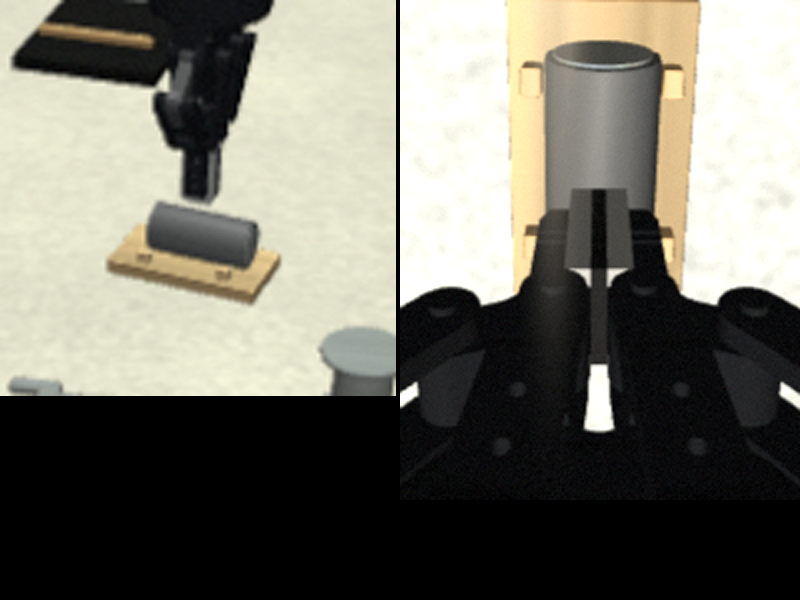

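Run:
```python
from h import *
for u,v in [(195,190),(205,193),(200,180),(200,165),(200,212),(200,222)]: print('side',u,v,px('s1',290+u/3.3,100+v/3.3))
for u,v in [(590,210),(610,210),(590,260),(575,200),(600,120),(600,60),(520,280)]: print('wrist',u,v,px('w4',220+(u-400)/2,150+v/2))
print(get_obs())
```

```text
side 195 190 [ 0.53567307 -0.15985695  0.06451042]
side 205 193 [ 0.52946256 -0.16253009  0.06155339]
side 200 180 [ 0.53279838 -0.15810386  0.07253377]
side 200 165 [ 0.53337156 -0.16012937  0.08182075]
side 200 212 [ 0.53260944 -0.17659308  0.0406814 ]
side 200 222 [ 0.53172318 -0.16443067  0.03989366]
wrist 590 210 [ 0.52135396 -0.17386173  0.06691091]
wrist 610 210 [ 0.52264194 -0.1696378   0.06667124]
wrist 590 260 [ 0.52166205 -0.17371268  0.08643276]
wrist 575 200 [ 0.52100364 -0.17740738  0.06100632]
wrist 600 120 [ 0.51058413 -0.1685606   0.04156775]
wrist 600 60 [ 0.49681887 -0.16479576  0.03643604]
wrist 520 280 [ 0.56974406 -0.21215244  0.00941695]
{'t': 5.975, 'q': array([-3.75983872e-01,  2.54380333e-02,  1.61898251e+00, -2.62353790e-05,
        1.49722154e+00, -1.68002170e+00]), 'dq': array([-0.00161188,  0.000124  , -0.00063016,  0.00025991,  0.001985  ,
        0.00020137]), 'joint_torque': array([ 1.98412417e-04, -4.18066907e+01, -4.06745553e+01, -1.79279168e-04,
        9.05265733e-04, -1.93001438e-05]), 'ee_pos': array([ 0.53272926, -0.1737588 ,  0.02965997]), 'orientation': array([-2.71320616e-05,  1.32983177e-01,  9.91118295e-01, -6.76222133e-06]), 'wrist_force': array([0.02679658, 0.44604825, 0.12562119]), 'ft_torque': array([-0.04847098,  0.04155772,  0.00390044]), 'finger_force': 0.0, 'gripper_width': 0.00013581006706033348}
```

The wrist view, confirmed by depth, shows the shut fingertips at (600,190), about 58 mm above the bench and over the cell. The tip is therefore about 45 mm higher than the reported TCP implies. The cell hasn't moved. I'll go by the measured tip, open the fingers and lower by 43 mm.

{"method": "move_arm", "body": {"targets": [[[0, 0, 0.5], [0, 0, 0]], [[0, 0, 0], [0, 0, 0]], [[0, 0, 0], [0, 0, 0]], [[0, 0, 0], [0, 0, 0]], [[0, 0, 0], [0, 0, 0]], [[0, 0, 0], [0, 0, 0]], [[0, 0, 0], [0, 0, 0]], [[0, 0, 0], [0, 0, 0]]], "fingers": -1}}

```text
t: 6.98
ee_pos: [0.5327, -0.1738, 0.0347]
orientation: [0.0, 0.133, 0.991, 0.0]
wrist_force: [-0.5, 0.1, 0.4]
gripper_width: 0.0855
finger_force: 0.0
```

{"method": "move_arm", "body": {"targets": [[[0, 0, -1.2], [0, 0, 0]], [[0, 0, -1.2], [0, 0, 0]], [[0, 0, -1.2], [0, 0, 0]], [[0, 0, -0.8], [0, 0, 0]], [[0, 0, -0.4], [0, 0, 0]], [[0, 0, 0], [0, 0, 0]]]}}

```text
t: 7.72
ee_pos: [0.5327, -0.1737, -0.0136]
orientation: [-0.0, 0.133, 0.991, 0.0]
wrist_force: [-0.8, -0.1, 0.5]
gripper_width: 0.0853
finger_force: 0.0
```

{"method": "move_arm", "body": {"targets": [[[0, 0, 0], [0, 0, 0]], [[0, 0, 0], [0, 0, 0]], [[0, 0, 0], [0, 0, 0]], [[0, 0, 0], [0, 0, 0]], [[0, 0, 0], [0, 0, 0]], [[0, 0, 0], [0, 0, 0]]], "fingers": 1, "force": 45}}

```text
t: 8.48
ee_pos: [0.5336, -0.174, -0.012]
orientation: [0.001, 0.133, 0.991, -0.0]
wrist_force: [0.3, 0.2, 6.2]
gripper_width: 0.0307
finger_force: 46.9
```

Gripped. Next I'll lift it and carry it towards the holder, turning +0.31 rad about z on the way.

{"method": "move_arm", "body": {"targets": [[[0, 0, 1.0], [0, 0, 0]], [[0, 0, 2.5], [0, 0, 0]], [[0, 0, 3], [0, 0, 0]], [[0, 1, 2], [0, 0, 0]], [[0, 4, 0], [0, 0, 0.05]], [[0, 4, 0], [0, 0, 0.05]], [[0, 4, 0], [0, 0, 0.05]], [[0, 4, 0], [0, 0, 0.05]], [[0, 4, 0], [0, 0, 0.05]], [[0, 4, 0], [0, 0, 0.06]], [[0, 4, 0], [0, 0, 0]], [[0, 4, 0], [0, 0, 0]]]}}

```text
t: 9.98
ee_pos: [0.5319, 0.1581, 0.0714]
orientation: [-0.0, -0.022, 1.0, 0.0]
wrist_force: [0.7, -0.6, -1.8]
gripper_width: 0.0304
finger_force: 44.7
```

{"method": "move_arm", "body": {"targets": [[[0.5, 2, 0], [0, -0.09, 0]], [[0.5, 2, 0], [0, -0.09, 0]], [[0, 0, 0], [0, -0.1, 0]], [[0, 0, 0], [0, 0, 0]], [[0, 0, 0], [0, 0, 0]], [[0, 0, 0], [0, 0, 0]]]}}

```text
t: 10.72
ee_pos: [0.5434, 0.1961, 0.0722]
orientation: [0.139, -0.021, 0.99, -0.003]
wrist_force: [0.3, 0.6, -1.6]
gripper_width: 0.0308
finger_force: 44.7
```

Run:
```python
from h import *
from scipy.spatial.transform import Rotation as Ro
o=get_obs();R=Ro.from_quat(np.roll(o['orientation'],-1)).as_matrix();print(o['ee_pos'],'\n',R,o['gripper_width'],o['wrist_force'],o['ft_torque'])
snap('side','s2');snap('wrist','w5');snap('top','t2')
a=cv2.imread('pics/side0.png')[0:0]
r=lambda i,k:cv2.resize(i,None,fx=k,fy=k,interpolation=cv2.INTER_CUBIC)
s=cv2.imread('pics/s2.png');w=cv2.imread('pics/w5.png')
m=np.zeros((600,800,3),np.uint8)
A=r(s[190:330,260:400],2.85);m[:A.shape[0],:A.shape[1]]=A
B=r(w[100:400,220:420],2.0);m[:B.shape[0],400:400+B.shape[1]]=B
cv2.imwrite('pics/c7.png',np.clip(m*1.8,0,255).astype(np.uint8))
```

```text
[0.54342399 0.19607997 0.07219848] 
 [[-9.60263712e-01 -4.07797750e-02  2.76098921e-01]
 [-4.24278913e-02  9.99099532e-01  3.94671280e-06]
 [-2.75850464e-01 -1.17105051e-02 -9.61129224e-01]] 0.0308255440974843 [ 0.28419526  0.55065599 -1.59329254] [ 0.00059123  0.16833047 -0.00397029]
```

```bash
cat >> h.py <<'E'
def cloud(f):
    c=load(f);K=c['K'];R=cv2.Rodrigues(c['r'].reshape(3,1))[0];t=c['t'].reshape(3);d=c['d']
    v,u=np.nonzero(d>0);p=np.linalg.inv(K)@np.stack([u,v,np.ones_like(u)])*d[v,u]
    return (R.T@(p-t[:,None])).T
pc=np.array([.5336,.2006,0]);th=np.radians(2.0)
Rp=np.array([[np.cos(th),np.sin(th),0],[-np.sin(th),np.cos(th),0],[0,0,1]])
toP=lambda p:(p-pc)@Rp.T*1000   # plate frame, mm
E
cat > fit.py <<'E'
from h import *
from scipy.optimize import least_squares
import sys
fs=sys.argv[1].split(',');x0,z0,tilt=map(float,sys.argv[2:5])
def loc(p,q):  # to cell frame, q=[x,y,z,tilt deg,yaw deg]
    a,b=np.radians(q[3:5]);u=np.array([np.cos(a)*np.cos(b),np.cos(a)*np.sin(b),np.sin(a)])
    d=p-q[:3];s=d@u;return s,np.linalg.norm(d-s[:,None]*u,axis=1)
for f in fs:
    P=toP(cloud(f));q=np.array([x0,0,z0,tilt,0.])
    s,r=loc(P,q);m=(abs(s)<50)&(r<28);Q=P[m]
    for k in range(6):
        s,r=loc(Q,q);g=(abs(r-16)<(5 if k<2 else 2.5))&(abs(s)<34)&(abs(s)>14)
        if g.sum()<20: break
        if k==0: print(f,len(Q),g.sum())
        # x not observable from the side surface: fix x
        h=lambda v:np.r_[(loc(Q[g],np.r_[q[0],v])[1]-16),(np.array(v)-[0,z0,tilt,0])*.3]
        q=np.r_[q[0],least_squares(h,q[1:],loss='soft_l1').x]
    s,r=loc(Q,q);m=r<15
    print(np.round(q,2),'n',g.sum(),'s hist r<17',[(a,int(((s>a)&(s<=a+2)&(r<17)).sum())) for a in range(-44,46,2)])
E
python3 fit.py s2,w5,t2 -1 108.7 16
```

```text
s2 922 413
[ -1.    -5.22 108.23  15.92  -0.35] n 520 s hist r<17 [(-44, 0), (-42, 0), (-40, 0), (-38, 1), (-36, 20), (-34, 26), (-32, 25), (-30, 28), (-28, 30), (-26, 27), (-24, 25), (-22, 21), (-20, 19), (-18, 13), (-16, 11), (-14, 13), (-12, 8), (-10, 0), (-8, 0), (-6, 0), (-4, 0), (-2, 0), (0, 0), (2, 0), (4, 0), (6, 0), (8, 0), (10, 2), (12, 26), (14, 22), (16, 29), (18, 24), (20, 26), (22, 29), (24, 27), (26, 24), (28, 30), (30, 37), (32, 24), (34, 4), (36, 0), (38, 0), (40, 0), (42, 0), (44, 0)]
w5 13495 4900
[ -1.    -5.76 108.24  15.94  -0.28] n 5340 s hist r<17 [(-44, 0), (-42, 0), (-40, 58), (-38, 1522), (-36, 375), (-34, 350), (-32, 365), (-30, 352), (-28, 350), (-26, 342), (-24, 332), (-22, 329), (-20, 326), (-18, 321), (-16, 324), (-14, 309), (-12, 354), (-10, 307), (-8, 304), (-6, 299), (-4, 295), (-2, 276), (0, 300), (2, 276), (4, 287), (6, 276), (8, 270), (10, 263), (12, 248), (14, 271), (16, 245), (18, 255), (20, 250), (22, 243), (24, 238), (26, 233), (28, 102), (30, 0), (32, 0), (34, 0), (36, 0), (38, 0), (40, 0), (42, 0), (44, 0)]
t2 409 209
[ -1.    -4.89 106.97  16.27   0.12] n 209 s hist r<17 [(-44, 0), (-42, 0), (-40, 0), (-38, 0), (-36, 1), (-34, 1), (-32, 0), (-30, 0), (-28, 0), (-26, 0), (-24, 0), (-22, 0), (-20, 0), (-18, 0), (-16, 0), (-14, 0), (-12, 0), (-10, 0), (-8, 0), (-6, 0), (-4, 0), (-2, 0), (0, 1), (2, 2), (4, 4), (6, 9), (8, 11), (10, 21), (12, 20), (14, 23), (16, 23), (18, 24), (20, 22), (22, 20), (24, 15), (26, 25), (28, 31), (30, 42), (32, 12), (34, 0), (36, 0), (38, 0), (40, 0), (42, 0), (44, 0)]
```

The fit confirms a 16° tilt and places the cell's centre at plate (−2, −5.2, 108) mm. Now I'll get the holder's position from the depth images in the same way.

Run:
```python
from h import *
for f in ('w1','top0','side0'):
    P=toP(cloud(f)); P=P[(abs(P[:,0])<90)&(abs(P[:,1])<55)]
    pl=P[(abs(P[:,2]-12)<3)]; pr=lambda a:np.round(np.percentile(a,[0.5,3,50,97,99.5]),1)
    print(f,'plate z',np.median(pl[:,2]),'x',pr(pl[:,0]),'y',pr(pl[:,1]))
    for n,m in (('housing top',(abs(P[:,2]-46)<3)&(P[:,0]<-30)),('wall',(abs(P[:,2]-38)<2.5)&(P[:,0]>20)),('spring',(P[:,2]>33)&(P[:,2]<41)&(P[:,0]>-44)&(P[:,0]<-15)&(abs(P[:,1])<9)),('guide',(abs(P[:,2]-30)<1.5)&(P[:,0]>20))):
        if m.sum()>3: print(n,m.sum(),'x',pr(P[m,0]),'y',pr(P[m,1]),'z',pr(P[m,2]))
```

```text
w1 plate z 12.065565303506414 x [-84.3 -81.9  -3.8  80.4  84.1] y [-49.2 -47.3   6.5  48.2  49.9]
housing top 811 x [-65.7 -65.3 -56.1 -46.4 -45.8] y [-20.5 -19.4   0.5  19.9  20.9] z [43.7 44.5 45.9 47.4 47.8]
wall 126 x [34.2 34.6 37.5 40.8 41. ] y [-12.  -11.6   0.7  12.4  13.2] z [36.  36.4 37.9 39.1 39.5]
spring 128 x [-43.8 -43.5 -34.3 -27.  -26.8] y [-7.2 -6.4  0.9  7.4  7.7] z [33.1 33.5 38.6 40.4 40.6]
guide 37 x [24.6 25.1 35.3 39.9 40.6] y [-19.9 -19.7   3.   20.9  21.1] z [28.5 28.5 29.3 31.3 31.4]
top0 plate z 11.418383080201867 x [-83.6 -80.4   7.6  81.5  84.7] y [-49.4 -47.5  -3.7  48.   50.2]
housing top 248 x [-65.1 -64.6 -55.3 -45.7 -45.3] y [-20.7 -20.1  -0.3  19.8  20.1] z [43.  43.4 45.2 47.1 47.5]
wall 46 x [35.5 35.5 39.  41.4 41.6] y [-11.5 -11.2   1.1  13.1  13.6] z [35.7 35.8 37.4 39.  39.2]
spring 41 x [-44.  -43.8 -34.4 -27.2 -27.1] y [-6.9 -6.8 -0.6  5.2  5.5] z [33.8 34.3 37.7 39.9 40.4]
guide 5 x [27.9 28.7 35.7 38.7 39. ] y [-19.8 -19.6 -18.   -5.4  -5.2] z [28.5 28.6 28.7 30.2 30.3]
side0 plate z 12.24757300791458 x [-82.6 -79.7  13.7  83.3  86.1] y [-48.8 -46.1  22.7  50.8  52. ]
housing top 267 x [-63.3 -63.1 -54.2 -44.2 -44. ] y [-19.8 -18.1   3.3  22.1  22.6] z [43.3 43.9 46.1 47.8 48.2]
wall 56 x [36.1 36.3 39.4 42.7 42.9] y [-10.5 -10.2   3.4  14.9  15.6] z [35.8 36.1 38.2 39.9 40.3]
spring 56 x [-43.  -42.1 -32.6 -25.1 -25. ] y [-5.5 -4.   3.9  8.2  9. ] z [33.1 33.4 38.  40.2 40.4]
guide 17 x [28.4 28.7 37.4 41.1 41.1] y [-19.1 -18.4  13.2  22.5  22.6] z [28.6 28.6 29.1 30.4 30.7]
```

Holder found: s ≈ 0 and y ≈ 0.2 mm. I'll move above it and refit.

{"method": "move_arm", "body": {"targets": [[[0.6, 0.3, -1.3], [0, 0, 0]], [[0.6, 0.3, -1.3], [0, 0, 0]], [[0, 0, -1.2], [0, 0, 0]], [[0, 0, 0], [0, 0, 0]], [[0, 0, 0], [0, 0, 0]]]}}

```text
t: 11.5
ee_pos: [0.5548, 0.2022, 0.0338]
orientation: [0.14, -0.021, 0.99, -0.003]
wrist_force: [-0.1, -0.2, -0.6]
gripper_width: 0.0307
finger_force: 44.7
```

```bash
python3 - <<'E'
from h import *
snap('wrist','w6');snap('top','t3');snap('side','s3');o=get_obs();print(toP(o['ee_pos']),o['wrist_force'])
E
python3 fit.py w6,t3,s3 10 70 16
```

```text
[21.5464499   1.00635957 34.53397665] [-0.25546443  0.50248018 -1.32624527]
w6 14315 5417
[10.    0.08 69.8  16.01 -0.25] n 5425 s hist r<17 [(-44, 0), (-42, 0), (-40, 0), (-38, 1371), (-36, 476), (-34, 370), (-32, 348), (-30, 342), (-28, 356), (-26, 351), (-24, 331), (-22, 333), (-20, 329), (-18, 322), (-16, 309), (-14, 314), (-12, 343), (-10, 305), (-8, 320), (-6, 293), (-4, 289), (-2, 296), (0, 289), (2, 281), (4, 269), (6, 282), (8, 269), (10, 266), (12, 257), (14, 250), (16, 271), (18, 247), (20, 249), (22, 239), (24, 257), (26, 224), (28, 163), (30, 9), (32, 0), (34, 0), (36, 0), (38, 0), (40, 0), (42, 0), (44, 0)]
t3 370 202
[10.    1.43 69.41 15.37 -0.63] n 186 s hist r<17 [(-44, 0), (-42, 0), (-40, 0), (-38, 0), (-36, 2), (-34, 1), (-32, 0), (-30, 0), (-28, 0), (-26, 0), (-24, 0), (-22, 0), (-20, 0), (-18, 0), (-16, 0), (-14, 0), (-12, 0), (-10, 0), (-8, 0), (-6, 0), (-4, 0), (-2, 0), (0, 0), (2, 1), (4, 2), (6, 6), (8, 9), (10, 18), (12, 20), (14, 22), (16, 19), (18, 21), (20, 16), (22, 17), (24, 22), (26, 16), (28, 20), (30, 50), (32, 13), (34, 0), (36, 0), (38, 0), (40, 0), (42, 0), (44, 0)]
s3 761 535
[ 1.000e+01  6.100e-01  7.020e+01  1.596e+01 -2.000e-02] n 503 s hist r<17 [(-44, 0), (-42, 0), (-40, 0), (-38, 0), (-36, 9), (-34, 20), (-32, 26), (-30, 25), (-28, 20), (-26, 29), (-24, 23), (-22, 19), (-20, 17), (-18, 11), (-16, 9), (-14, 13), (-12, 9), (-10, 1), (-8, 0), (-6, 0), (-4, 0), (-2, 0), (0, 0), (2, 0), (4, 0), (6, 0), (8, 0), (10, 0), (12, 11), (14, 24), (16, 23), (18, 24), (20, 27), (22, 24), (24, 23), (26, 23), (28, 24), (30, 25), (32, 36), (34, 9), (36, 0), (38, 0), (40, 0), (42, 0), (44, 0)]
```

{"method": "move_arm", "body": {"targets": [[[0.15, 0, -0.8], [0, 0, 0]], [[0, 0, -0.8], [0, 0, 0]], [[0, 0, -0.6], [0, 0, 0]], [[0, 0, 0], [0, 0, 0]], [[0, 0, 0], [0, 0, 0]], [[0, 0, 0], [0, 0, 0]]]}}

```text
t: 12.4
ee_pos: [0.5563, 0.2023, 0.0117]
orientation: [0.14, -0.021, 0.99, -0.003]
wrist_force: [-0.5, -0.6, -0.9]
gripper_width: 0.0306
finger_force: 44.9
```

```bash
python3 - <<'E'
from h import *
o=get_obs();print(toP(o['ee_pos']),o['wrist_force'],o['ft_torque'])
snap('side','s4')
E
python3 fit.py s4 10 48 16 | cut -c1-60
```

```text
[22.70503842  0.85841374 11.70085979] [-0.48189849 -0.62815636 -0.87817691] [0.03097123 0.21732674 0.00187852]
s4 1049 542
[10.    0.52 47.04 16.05 -0.07] n 503 s hist r<17 [(-44, 9),
```

{"method": "move_arm", "body": {"targets": [[[-0.2, 0, 0], [0, 0, 0]], [[-0.2, 0, 0], [0, 0, 0]], [[-0.1, 0, 0], [0, 0, 0]], [[0, 0, 0], [0, 0, 0]], [[0, 0, 0], [0, 0, 0]]]}}

```text
t: 13.08
ee_pos: [0.5514, 0.2022, 0.0118]
orientation: [0.14, -0.021, 0.99, -0.003]
wrist_force: [2.5, -0.2, -2.4]
gripper_width: 0.0308
finger_force: 44.8
```

Spring contact is felt at about 2.7 N. I'll push on towards about 8.5 N.

{"method": "move_arm", "body": {"targets": [[[-0.2, 0, 0], [0, 0, 0]], [[-0.2, 0, 0], [0, 0, 0]], [[-0.15, -0.02, 0], [0, 0, 0]], [[-0.1, 0, 0], [0, 0, 0]], [[0, 0, 0], [0, 0, 0]], [[0, 0, 0], [0, 0, 0]]]}}

```text
t: 13.82
ee_pos: [0.5456, 0.202, 0.0122]
orientation: [0.141, -0.021, 0.99, -0.003]
wrist_force: [6.8, -1.1, -2.7]
gripper_width: 0.0305
finger_force: 44.7
```

```bash
python3 - <<'E'
from h import *
for i in range(3):
    snap('side','s5');o=get_obs();print(toP(o['ee_pos']),o['wrist_force'],o['ft_torque'])
snap('wrist','w7')
E
python3 fit.py s5,w7 4 48 16
```

```text
[12.02504147  1.01142029 12.25286885] [ 6.60047497 -0.54026766 -2.81711703] [-0.00790781 -0.84351709 -0.01751054]
[12.02170643  1.00368339 12.24875348] [ 6.48548551 -0.94937312 -2.32946627] [-0.08278155 -0.85321527  0.0412768 ]
[12.02509796  0.98213848 12.24934437] [ 6.58273482 -0.69824937 -2.92766456] [-0.06466527 -0.78773066  0.00676292]
s5 1093 461
[ 4.    0.51 49.12 16.53 -0.24] n 404 s hist r<17 [(-44, 8), (-42, 10), (-40, 6), (-38, 19), (-36, 26), (-34, 30), (-32, 23), (-30, 21), (-28, 20), (-26, 15), (-24, 13), (-22, 14), (-20, 6), (-18, 7), (-16, 9), (-14, 1), (-12, 0), (-10, 0), (-8, 0), (-6, 0), (-4, 0), (-2, 0), (0, 0), (2, 0), (4, 0), (6, 0), (8, 9), (10, 24), (12, 20), (14, 28), (16, 21), (18, 26), (20, 25), (22, 22), (24, 22), (26, 22), (28, 45), (30, 12), (32, 0), (34, 0), (36, 0), (38, 0), (40, 0), (42, 0), (44, 0)]
w7 14646 4987
[ 4.    0.16 49.18 16.71 -0.16] n 4957 s hist r<17 [(-44, 169), (-42, 870), (-40, 624), (-38, 363), (-36, 352), (-34, 360), (-32, 340), (-30, 348), (-28, 340), (-26, 337), (-24, 334), (-22, 318), (-20, 315), (-18, 315), (-16, 325), (-14, 347), (-12, 313), (-10, 289), (-8, 308), (-6, 289), (-4, 294), (-2, 284), (0, 290), (2, 270), (4, 280), (6, 277), (8, 266), (10, 250), (12, 265), (14, 246), (16, 258), (18, 257), (20, 251), (22, 248), (24, 210), (26, 28), (28, 0), (30, 0), (32, 0), (34, 0), (36, 0), (38, 0), (40, 0), (42, 0), (44, 0)]
```

{"method": "move_arm", "body": {"targets": [[[-0.1, 0, 0], [0, 0, 0]], [[-0.1, 0, 0], [0, 0, 0]], [[0, 0, 0], [0, 0, 0]], [[0, 0, 0], [0, 0, 0]], [[0, 0, 0], [0, 0, 0]]]}}

```text
t: 14.65
ee_pos: [0.5439, 0.202, 0.0124]
orientation: [0.141, -0.021, 0.99, -0.003]
wrist_force: [7.9, -1.1, -3.4]
gripper_width: 0.0306
finger_force: 44.8
```

{"method": "move_arm", "body": {"targets": [[[-0.09, 0, -0.15], [0, 0.023, 0]], [[-0.09, 0, -0.15], [0, 0.023, 0]], [[-0.09, 0, -0.15], [0, 0.023, 0]], [[-0.09, 0, -0.15], [0, 0.023, 0]], [[0, 0, 0], [0, 0, 0]], [[0, 0, 0], [0, 0, 0]]]}}

```text
t: 15.4
ee_pos: [0.5413, 0.202, 0.0075]
orientation: [0.096, -0.021, 0.995, -0.002]
wrist_force: [7.5, -1.7, 1.0]
gripper_width: 0.0306
finger_force: 45.0
```

The forces agree with the model: the spring is at about 7.8 N and the wall isn't touched, with about 1.5 mm clear. I'll add a little margin and carry on.

{"method": "move_arm", "body": {"targets": [[[-0.1, 0, 0], [0, 0, 0]], [[-0.09, 0, -0.16], [0, 0.024, 0]], [[-0.09, 0, -0.16], [0, 0.024, 0]], [[-0.09, 0, -0.16], [0, 0.024, 0]], [[-0.09, 0, -0.16], [0, 0.024, 0]], [[0, 0, 0], [0, 0, 0]], [[0, 0, 0], [0, 0, 0]]]}}

```text
t: 16.27
ee_pos: [0.5377, 0.2023, 0.0021]
orientation: [0.05, -0.021, 0.999, -0.0]
wrist_force: [9.1, -1.4, 4.1]
gripper_width: 0.0308
finger_force: 45.4
```

```bash
python3 - <<'E'
from h import *
snap('side','s6');snap('wrist','w8');o=get_obs();print(toP(o['ee_pos']),o['wrist_force'],o['ft_torque'])
E
python3 fit.py s6,w8 -2.5 38 5.5
```

```text
[4.07007475 1.53033318 2.11720414] [ 8.6742535 -1.3438148  2.8123475] [-0.18952811 -1.13904232 -0.00430575]
s6 1470 546
[-2.500e+00  8.500e-01  3.963e+01  4.890e+00 -3.000e-02] n 503 s hist r<17 [(-44, 24), (-42, 22), (-40, 6), (-38, 9), (-36, 15), (-34, 12), (-32, 21), (-30, 25), (-28, 24), (-26, 22), (-24, 30), (-22, 22), (-20, 25), (-18, 28), (-16, 22), (-14, 27), (-12, 13), (-10, 8), (-8, 3), (-6, 0), (-4, 0), (-2, 0), (0, 0), (2, 0), (4, 0), (6, 0), (8, 0), (10, 0), (12, 0), (14, 3), (16, 19), (18, 24), (20, 26), (22, 25), (24, 24), (26, 26), (28, 24), (30, 23), (32, 24), (34, 17), (36, 8), (38, 19), (40, 17), (42, 18), (44, 11)]
w8 16573 6301
[-2.5   0.4  39.38  4.84 -0.24] n 5848 s hist r<17 [(-44, 191), (-42, 2), (-40, 190), (-38, 193), (-36, 1091), (-34, 518), (-32, 371), (-30, 353), (-28, 345), (-26, 338), (-24, 355), (-22, 321), (-20, 342), (-18, 326), (-16, 323), (-14, 325), (-12, 299), (-10, 329), (-8, 319), (-6, 293), (-4, 309), (-2, 292), (0, 281), (2, 284), (4, 289), (6, 277), (8, 270), (10, 262), (12, 278), (14, 250), (16, 251), (18, 258), (20, 245), (22, 249), (24, 241), (26, 237), (28, 235), (30, 166), (32, 6), (34, 0), (36, 0), (38, 0), (40, 0), (42, 0), (44, 0)]
```

{"method": "move_arm", "body": {"targets": [[[-0.09, -0.05, -0.15], [0, 0.023, 0]], [[-0.09, 0, -0.15], [0, 0.023, 0]], [[-0.09, 0, -0.15], [0, 0.022, 0]], [[-0.07, 0, -0.15], [0, 0.02, 0]], [[0, 0, 0], [0, 0, 0]], [[0, 0, 0], [0, 0, 0]]]}}

```text
t: 17.12
ee_pos: [0.5342, 0.2022, -0.0043]
orientation: [0.006, -0.021, 1.0, 0.001]
wrist_force: [8.1, 0.3, 1.8]
gripper_width: 0.0304
finger_force: 45.5
```

```bash
python3 - <<'E'
from h import *
snap('side','s7');snap('wrist','w9');o=get_obs();print(toP(o['ee_pos']),o['wrist_force'],o['ft_torque'])
E
python3 fit.py s7,w9 -2.5 33 0
```

```text
[ 0.60258673  1.55349915 -4.27367824] [ 9.02951457 -0.13321734  2.1729854 ] [ 0.0799824  -1.22929335  0.04762687]
s7 1515 560
[-2.5   0.79 33.68 -0.42 -0.12] n 492 s hist r<17 [(-44, 11), (-42, 19), (-40, 10), (-38, 12), (-36, 14), (-34, 21), (-32, 26), (-30, 24), (-28, 20), (-26, 22), (-24, 25), (-22, 24), (-20, 24), (-18, 26), (-16, 27), (-14, 23), (-12, 27), (-10, 20), (-8, 7), (-6, 0), (-4, 0), (-2, 0), (0, 0), (2, 0), (4, 0), (6, 0), (8, 0), (10, 0), (12, 0), (14, 0), (16, 11), (18, 21), (20, 24), (22, 28), (24, 22), (26, 21), (28, 23), (30, 28), (32, 20), (34, 13), (36, 3), (38, 28), (40, 21), (42, 27), (44, 18)]
w9 17478 6340
[-2.500e+00  3.300e-01  3.339e+01  3.000e-02 -3.900e-01] n 5856 s hist r<17 [(-44, 44), (-42, 33), (-40, 234), (-38, 224), (-36, 1065), (-34, 462), (-32, 358), (-30, 346), (-28, 346), (-26, 348), (-24, 330), (-22, 347), (-20, 318), (-18, 341), (-16, 316), (-14, 305), (-12, 323), (-10, 330), (-8, 322), (-6, 296), (-4, 291), (-2, 295), (0, 303), (2, 280), (4, 289), (6, 262), (8, 279), (10, 271), (12, 266), (14, 249), (16, 264), (18, 254), (20, 254), (22, 246), (24, 250), (26, 227), (28, 236), (30, 146), (32, 5), (34, 0), (36, 4), (38, 43), (40, 82), (42, 44), (44, 0)]
```

The cell is level and 1.5 mm above home. I'll lower it and let the spring carry it towards the wall.

{"method": "move_arm", "body": {"targets": [[[0, 0, -0.08], [0, 0, 0]], [[0, 0, -0.06], [0, 0, 0]], [[0.1, 0, 0], [0, 0, 0]], [[0.1, 0, 0], [0, 0, 0]], [[0, 0, 0], [0, 0, 0]], [[0, 0, 0], [0, 0, 0]]]}}

```text
t: 17.98
ee_pos: [0.5357, 0.2022, -0.0059]
orientation: [0.005, -0.022, 1.0, 0.001]
wrist_force: [7.2, 1.1, 1.7]
gripper_width: 0.0309
finger_force: 45.6
```

{"method": "move_arm", "body": {"targets": [[[0.06, 0, -0.04], [0, 0, 0]], [[0, 0, 0], [0, 0, 0]], [[0, 0, 0], [0, 0, 0]]]}}

```text
t: 18.35
ee_pos: [0.536, 0.2022, -0.006]
orientation: [0.005, -0.022, 1.0, 0.001]
wrist_force: [4.7, 0.1, 5.2]
gripper_width: 0.0309
finger_force: 46.8
```

{"method": "move_arm", "body": {"targets": [[[0, 0, 0], [0, 0, 0]], [[0, 0, 0], [0, 0, 0]], [[0, 0, 0], [0, 0, 0]], [[0, 0, 0], [0, 0, 0]], [[0, 0, 0], [0, 0, 0]], [[0, 0, 0], [0, 0, 0]]], "fingers": -1}}

```text
t: 19.1
ee_pos: [0.5337, 0.2015, -0.0086]
orientation: [0.002, -0.022, 1.0, -0.0]
wrist_force: [0.2, -0.4, 1.7]
gripper_width: 0.0856
finger_force: 0.0
```

{"method": "move_arm", "body": {"targets": [[[0, 0, 1], [0, 0, 0]], [[0, 0, 2], [0, 0, 0]], [[0, 0, 3], [0, 0, 0]], [[0, 0, 3], [0, 0, 0]], [[0, 0, 3], [0, 0, 0]], [[0, 0, 0], [0, 0, 0]], [[0, 0, 0], [0, 0, 0]]]}}

```text
t: 19.98
ee_pos: [0.5337, 0.2015, 0.1116]
orientation: [0.002, -0.022, 1.0, -0.0]
wrist_force: [0.5, 0.6, -0.5]
gripper_width: 0.085
finger_force: 0.0
```

```bash
python3 - <<'E'
from h import *
snap('side','s8');snap('wrist','w10');snap('top','t8')
r=lambda i,k:cv2.resize(i,None,fx=k,fy=k,interpolation=cv2.INTER_CUBIC)
s=cv2.imread('pics/s8.png');w=cv2.imread('pics/w10.png')
m=np.zeros((600,800,3),np.uint8)
A=r(s[240:340,260:400],2.85);m[:A.shape[0],:A.shape[1]]=A
B=r(w[60:360,220:420],2.0);m[:B.shape[0],400:400+B.shape[1]]=B
cv2.imwrite('pics/c8.png',np.clip(m*1.8,0,255).astype(np.uint8))
E
python3 fit.py s8,w10 0 32 0
```

```text
s8 1873 610
[ 0.    0.94 31.84  0.17 -0.16] n 552 s hist r<17 [(-44, 21), (-42, 16), (-40, 17), (-38, 13), (-36, 20), (-34, 19), (-32, 16), (-30, 19), (-28, 21), (-26, 18), (-24, 19), (-22, 24), (-20, 25), (-18, 23), (-16, 27), (-14, 20), (-12, 23), (-10, 32), (-8, 26), (-6, 24), (-4, 27), (-2, 21), (0, 23), (2, 29), (4, 25), (6, 22), (8, 29), (10, 21), (12, 27), (14, 23), (16, 22), (18, 26), (20, 24), (22, 19), (24, 26), (26, 24), (28, 23), (30, 25), (32, 25), (34, 13), (36, 23), (38, 27), (40, 21), (42, 15), (44, 0)]
w10 5599 2159
[ 0.    0.54 31.72 -0.13 -0.3 ] n 1952 s hist r<17 [(-44, 49), (-42, 30), (-40, 54), (-38, 97), (-36, 163), (-34, 148), (-32, 108), (-30, 96), (-28, 105), (-26, 106), (-24, 102), (-22, 105), (-20, 104), (-18, 100), (-16, 100), (-14, 101), (-12, 92), (-10, 103), (-8, 94), (-6, 100), (-4, 89), (-2, 95), (0, 96), (2, 99), (4, 93), (6, 95), (8, 88), (10, 95), (12, 89), (14, 89), (16, 88), (18, 93), (20, 89), (22, 83), (24, 89), (26, 88), (28, 87), (30, 70), (32, 6), (34, 16), (36, 68), (38, 70), (40, 17), (42, 0), (44, 0)]
```

View pics/c8.png

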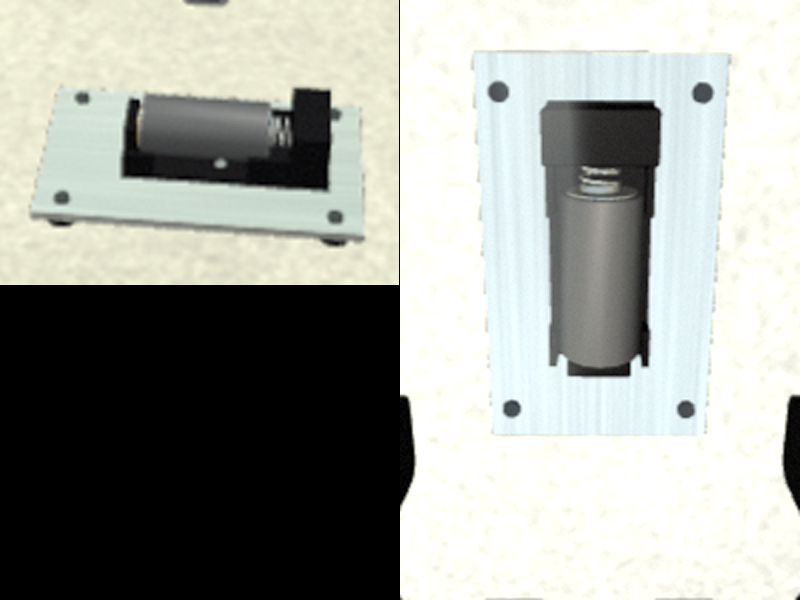

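The picture shows the cell lying level between the compressed spring (600,180) and the end wall (600,370). The fit gives an axis height of 31.8 mm and a tilt of about 0°, and the gripper is clear. I'm handing it in.

```bash
python3 -c "
from plant import close_job; print(close_job())"
```

```text
the job is handed in; nothing more can be done
None
```

The cell is in the holder, level and fully home against the end wall (axis 31.8 mm up, tilt about 0°). It went in flat end on the spring first, the measured wrist force stayed under 10 N during loading, and I handed the job in with the gripper clear at about 20 s.

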